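# Line up a row of model houses with a ruler

### The arm

A 6-joint arm with a two-finger parallel gripper is mounted at the origin on the work surface. World frame = base frame: x ahead of the robot, y to its left, z up, the work surface at z = 0. Lengths are in m, angles in rad, forces in N, time in s.
With the tool pointing down it reaches from about 0.3 to 0.775 m from the base axis. Payload 14.6 kg.
Tool frame: the origin (TCP) lies on the centre line of the jaws, within the pads' length; the fingertips stand 25 mm ahead of it and the grasp point (between the pads) lies 6 mm ahead of it (ctrl.tip_reach is the distance from the TCP to the fingertips, in m); z points along the fingers, y is the line along which they close (so a half turn about z gives the same grasp; the last joint's range is limited). The gripper opens to 94 mm and grips with 3 to 60 N. Pads are 16 mm wide; open, the fingers measure 119 mm over their backs; the gripper's body (75 mm by 177 mm) begins 78 mm behind the grasp point.
Start: joints at [1.253, 0.3, 1.521, -0, 1.321, -0.067], TCP at [0.136, 0.533, 0.23] pointing down, gripper open.
Joint ranges: [-3.03, 3.03], [-0.79, 2.21], [0.23, 2.52], [-1.04, 4.18], [0, 3.07], [-2.55, 2.55]. Speed limits (rad/s): [2.22, 2.22, 2.57, 3.14, 3.14, 3.14].

### API

Orientations are given as [roll, pitch, yaw] about the fixed x, y, z axes, in that order (R = Rz(yaw) Ry(pitch) Rx(roll)).
In Python, from station import ctrl gives the robot as it stands. The module is installed in compiled form; this text tells all that it offers.
- The arm moves only by the tool apply_moves, never from a script. Its argument "deltas" is a list of rows, each a list of 7 numbers: the closure in counts, from 0 (fully open) to 255 (shut), then the shift along the world's x, y, z in cm, then the turn, a rotation vector about the world's x, y, z in rad. In form: [[jaw, tx, ty, tz, ax, ay, az], ...]. A call has 1 to 10 rows; each row shifts and turns the commanded pose from where the row before left it; what a row does not reach is not made up. A row lasts 1/10 s, in which the tool goes at most 50 mm and 8.59 degrees, less where a joint would pass 70% of its speed; a pose out of reach is approached as far as the arm can. A call with a gripper value outside its range is refused whole. The fingers move at their own pace and stop on an object; "grip_force" is the grip in N (left out, the last holds). Time passes only in rows, so rows that do not move let the fingers close. It gives the time, the measured TCP pose, the force, the opening and the grip force at its end, in the units of the state.
- ctrl.get_obs(): the state, without advancing time (a new reading comes with each control period).
- ctrl.camera(name): name is "side" or "top"; returns a dict with "img" (480x640x3 uint8, red, green, blue), "K" (3x3 intrinsics, pixels), "pose" (4x4, takes a point from camera to world coordinates). Camera axes: x right, y up, looking along -z (the intrinsics and any distortion apply to the point x, -y, -z); pixel columns grow to the right and rows downward; lengths in m; the calibration is good to about 2 mm. A picture is of the moment at which its call begins. There is no depth.
- ctrl.hand_in(): hands the job in; it is judged then, once.
The state is a dict: "time_s": time; "qpos": joint angles; "joint_vel": joint speeds; "tau": joint torques, N m; "ee_pos": TCP position; "eef_rot": TCP orientation; "force": force on the tool from outside, world axes, zero at the start; "moment": the same for the moment, N m; "grip_width": finger opening in m; "grip_force": force on a finger pad.
Only numpy, scipy, OpenCV 4.12 (cv2) and the standard library are available. Lean on these libraries where they do the work, as an engineer would, in place of code of your own. Each camera call takes 0.05 s, during which the arm holds its last target. There are 200 camera calls.

### The job

Four loose houses in the middle of the row on the street model stick out into the street. Pick up the ruler and push all four back with its edge until the edge bears gently on the fronts of both glued end houses at once, hold it there for a moment, then put the ruler back down flat on the table, clear of the model. The fresh glue must not be forced, no house may be touched by the gripper or knocked over, each keeps its own plot, and the mug, the glue and the tape stay where they are.

Things in the scene. Friction and masses are not known exactly. Their poses are not given: they have to be found in the camera images.
- model: Architect's street model, fixed to the table: plywood base board 220 mm (its x) by 400 mm (its y), 18 mm thick, flat on top; a clear grey-card street in front, low gardens behind. Origin: centre of its underside. x runs from street to gardens, roughly away from the robot, y along a row of six wooden houses, 53 mm apart, about 9 mm between them. The outermost two are glued, the four between loose.
- board_top (a point): Centre of the board's top (18 mm over the table), axes as the model's. Plots: y = -132.5, -79.5, -26.5, 26.5, 79.5, 132.5 mm (within 5 mm). The two end houses (glued, 56 deep, 44 wide, 46 mm high) were set by eye: their fronts make one straight building line crossing the x axis within 12 mm of the origin, up to 0.05 rad askew to y: find it by touch. Their glue is fresh: over 12 N on one breaks it loose.
- house_twin: Loose basswood model house, 56 mm deep (its x), 44 mm wide (its y), straight walls to 30 mm, roof of two small ridges running front to back (44 mm high). About 90 g (60 to 140 g), slides on the board with under 2 N. Origin: centre of its underside; front wall 28 mm in front of it (-x). Which plot it stands on varies. Starts 10 to 44 mm too far into the street (-x), up to 0.09 rad askew.
- house_flat: Loose basswood model house, 56 mm deep (its x), 44 mm wide (its y), straight walls to 30 mm, flat roof with a stair box on it (45 mm high). About 90 g (60 to 140 g), slides on the board with under 2 N. Origin: centre of its underside; front wall 28 mm in front of it (-x). Which plot it stands on varies. Starts 10 to 44 mm too far into the street (-x), up to 0.09 rad askew.
- house_mono: Loose basswood model house, 56 mm deep (its x), 44 mm wide (its y), straight walls to 30 mm, single roof slope, low (33 mm) at the front, high (46 mm) at the back. About 90 g (60 to 140 g), slides on the board with under 2 N. Origin: centre of its underside; front wall 28 mm in front of it (-x). Which plot it stands on varies. Starts 10 to 44 mm too far into the street (-x), up to 0.09 rad askew.
- house_front: Loose basswood model house, 56 mm deep (its x), 44 mm wide (its y), straight walls to 30 mm, one ridge running front to back (47 mm high). About 90 g (60 to 140 g), slides on the board with under 2 N. Origin: centre of its underside; front wall 28 mm in front of it (-x). Which plot it stands on varies. Starts 10 to 44 mm too far into the street (-x), up to 0.09 rad askew.
- ruler: Aluminium cutting ruler, 315 mm long (its y), flat on the table between robot and model, 0.32 kg: blade 50 mm wide (its x), 5 mm thick, straight edges at x = -25 and +25 mm; upright grip fin along its middle, 8 mm wide, top 36 mm above the underside, full length. Same both ways round. Origin: centre of its underside. Held at mid-length, an end that meets resistance first twists the grasp.
- mug: Bystander: white mug, 80 mm across and 90 mm high, handle at the side. Origin: centre of its underside. To be left alone.
- glue: Bystander: white glue bottle, 56 mm across and 130 mm high. Origin: centre of its underside. To be left alone.
- tape: Bystander: roll of tape lying flat, 100 mm across and 25 mm high. Origin: centre of its underside. To be left alone.
Not all that is in view belongs to the job. What is shaped like the house_twin but pink is not meant. What is shaped like the house_front but purple is not meant.

How it is judged:
On the way, in this order (a step that is already met when the one before it is completed fails the run):
1. the ruler is picked up off the table (height (world z) of ruler above 0.03 m), for 0.1 s.
2. the ruler's edge bears on both glued end houses at once (over 1 N on each, for 0.3 s), the four loose houses in line between them (contact force between ruler and end_left above 1 N and contact force between ruler and end_right above 1 N and x of house_twin in the frame of glued_pair between 0.026 and 0.03 m and x of house_flat in the frame of glued_pair between 0.026 and 0.03 m and x of house_mono in the frame of glued_pair between 0.026 and 0.03 m and x of house_front in the frame of glued_pair between 0.026 and 0.03 m and angle between the y axis of each of house_twin, house_flat, house_mono, house_front and the y axis of glued_pair, either way round below 0.04 rad), for 0.3 s.
At the end, for the whole second after the job is handed in: The four loose houses stand upright, each on a middle plot (within 7 mm sideways), fronts on the building line of the glued end houses within 2 mm and square to it within 0.04 rad; the ruler lies flat on the table (within 6 mm), not touching the model; houses and ruler at rest (x of house_twin in the frame of glued_pair between 0.026 and 0.03 m and x of house_flat in the frame of glued_pair between 0.026 and 0.03 m and x of house_mono in the frame of glued_pair between 0.026 and 0.03 m and x of house_front in the frame of glued_pair between 0.026 and 0.03 m and angle between the y axis of each of house_twin, house_flat, house_mono, house_front and the y axis of glued_pair, either way round below 0.04 rad and angle between each of house_twin, house_flat, house_mono, house_front, ruler's own z axis and vertical below 0.05 rad and (y of house_twin in the frame of glued_pair between -0.0865 and -0.0725 m or y of house_twin in the frame of glued_pair between -0.0335 and -0.0195 m or y of house_twin in the frame of glued_pair between 0.0195 and 0.0335 m or y of house_twin in the frame of glued_pair between 0.0725 and 0.0865 m) and (y of house_flat in the frame of glued_pair between -0.0865 and -0.0725 m or y of house_flat in the frame of glued_pair between -0.0335 and -0.0195 m or y of house_flat in the frame of glued_pair between 0.0195 and 0.0335 m or y of house_flat in the frame of glued_pair between 0.0725 and 0.0865 m) and (y of house_mono in the frame of glued_pair between -0.0865 and -0.0725 m or y of house_mono in the frame of glued_pair between -0.0335 and -0.0195 m or y of house_mono in the frame of glued_pair between 0.0195 and 0.0335 m or y of house_mono in the frame of glued_pair between 0.0725 and 0.0865 m) and (y of house_front in the frame of glued_pair between -0.0865 and -0.0725 m or y of house_front in the frame of glued_pair between -0.0335 and -0.0195 m or y of house_front in the frame of glued_pair between 0.0195 and 0.0335 m or y of house_front in the frame of glued_pair between 0.0725 and 0.0865 m) and linear speed of each of house_twin, house_flat, house_mono, house_front, ruler below 0.01 m/s and height (world z) of ruler below 0.006 m and contact force between ruler and model below 0.05 N).
It fails at once if a glued end house is pressed by more than 12 N (contact force between any of end_left, end_right and anything else above 12 N).
It fails at once if a house is touched by the gripper or arm (over 1 N) (contact force between any of the fingers, the arm and house_twin above 1 N or contact force between any of the fingers, the arm and house_flat above 1 N or contact force between any of the fingers, the arm and house_mono above 1 N or contact force between any of the fingers, the arm and house_front above 1 N or contact force between any of the fingers, the arm and end_left above 1 N or contact force between any of the fingers, the arm and end_right above 1 N).
It fails at once if a loose house is tipped by more than 0.35 rad (angle between any of house_twin, house_flat, house_mono, house_front's own z axis and vertical above 0.35 rad).
It fails at once if the mug, the glue bottle or the tape is moved by more than 15 mm (distance of any of mug, glue, tape from where it was at the start of the episode above 0.015 m).
It also fails if it takes over 72 s, if anything falls off the work surface, if the arm or the gripper's body presses on something with over 40 N, if the wrist force passes 120 N, or if a joint passes its speed limit or range.

## Working session

There is one attempt and no reset: what is moved stays moved. The work goes in short steps, Python scripts to look and compute and a tool call to move; the robot and the scene stay as the last step left them, time stands still between calls to the robot, and variables do not carry over. Pictures are saved under pics/ and viewed, at most 10 in all, crops included, and the job is handed in when it is done.

Besides the shell and the picture viewer there is one more tool, called after "Request:" by a JSON object that holds its "name" and its "arguments". apply_moves: Moves the arm, as the interface text tells. Its arguments: {"type":"object","properties":{"deltas":{"type":"array"},"grip_force":{"type":"number"}},"required":["deltas"]}

```bash
mkdir -p pics
python3 - <<'E'
from station import ctrl
import cv2,numpy as np
for n in("top","side"):
    c=ctrl.camera(n); cv2.imwrite(f"pics/{n}0.png",c["img"][:,:,::-1]); np.savez(f"{n}0.npz",**c)
    print(n,c["K"].tolist(),np.round(c["pose"],4).tolist(),[k for k in c])
print(ctrl.get_obs())
E
```

```text
top [[597.445250283034, 0.0, 314.8647174463215], [0.0, 597.445250283034, 239.38103761744443], [0.0, 0.0, 1.0]] [[0.0103, 0.9834, -0.181, 0.3752], [-0.9999, 0.0112, 0.0042, 0.0077], [0.0062, 0.1809, 0.9835, 1.2691], [0.0, 0.0, 0.0, 1.0]] ['img', 'K', 'pose']
side [[511.49668603719545, 0.0, 326.08865626911285], [0.0, 511.49668603719545, 243.74569776658603], [0.0, 0.0, 1.0]] [[0.979, 0.1645, -0.1202, 0.4461], [-0.2032, 0.7493, -0.6303, -0.8361], [-0.0136, 0.6415, 0.767, 1.0824], [0.0, 0.0, 0.0, 1.0]] ['img', 'K', 'pose']
{'time_s': 0.1, 'qpos': array([ 1.25341049e+00,  3.00403653e-01,  1.52152908e+00,  1.13974254e-05,
        1.32070672e+00, -6.65529431e-02]), 'joint_vel': array([ 0.00252087,  0.00010376, -0.00143789,  0.0020335 , -0.00027376,
        0.00162583]), 'tau': array([ 7.44004956e-05, -5.32637823e+01, -3.53288090e+01,  7.09232851e-02,
        2.34537944e-02, -5.73966099e-05]), 'ee_pos': array([0.13642364, 0.53258927, 0.22994531]), 'eef_rot': array([-3.14054891e+00, -8.06314009e-05,  2.89075689e+00]), 'force': array([-0.43217881, -0.35272458,  1.58400206]), 'moment': array([-0.02383644, -0.00881115, -0.0277216 ]), 'grip_force': 0.0, 'grip_width': 0.09399127908475975}
```

View pics/top0.png

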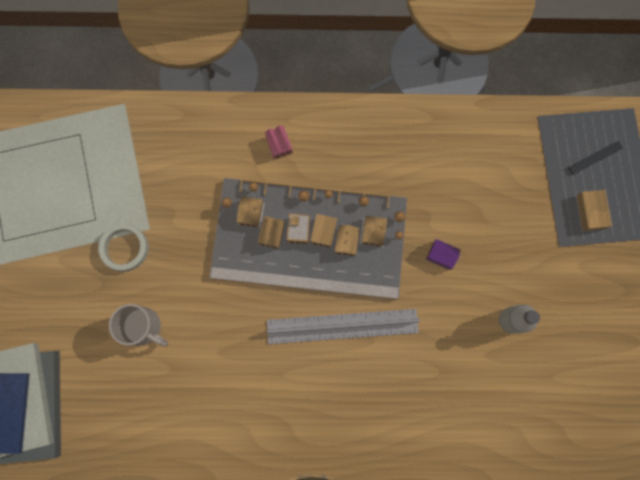

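View pics/side0.png

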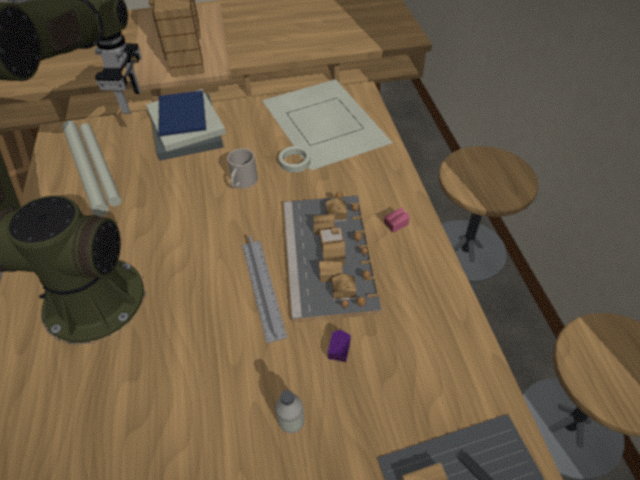

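The top view shows the board with corners near (222,180), (407,197), (400,297) and (211,280), and the houses at about (250,211), (271,232), (299,228), (323,230), (347,239), (375,230). The ruler runs from (267,332) to (418,321). The side view agrees: mug at (241,168), tape at (295,158), bottle at (290,412).

```bash
cat > h.py <<'E'
import numpy as np,cv2
def pix2w(c,uv,z):
    K,P=c["K"],c["pose"]; uv=np.atleast_2d(np.float64(uv))
    d=np.c_[(uv[:,0]-K[0,2])/K[0,0],-(uv[:,1]-K[1,2])/K[1,1],-np.ones(len(uv))]@P[:3,:3].T
    o=P[:3,3]; return o+d*((z-o[2])/d[:,2])[:,None]
def w2pix(c,p):
    K,P=c["K"],c["pose"]; q=(np.atleast_2d(p)-P[:3,3])@P[:3,:3]
    return np.c_[K[0,2]+K[0,0]*q[:,0]/-q[:,2],K[1,2]-K[1,1]*q[:,1]/-q[:,2]]
E
python3 - <<'E'
from h import *
c=dict(np.load("top0.npz")); im=c["img"]; hsv=cv2.cvtColor(im,cv2.COLOR_RGB2HSV)
grey=((hsv[:,:,1]<75)).astype(np.uint8)*255
grey[:170]=0;grey[360:]=0;grey[:,:200]=0;grey[:,430:]=0
n,l,st,ce=cv2.connectedComponentsWithStats(grey)
for i in range(1,n):
    if st[i,4]>300:
        cn=cv2.findContours((l==i).astype(np.uint8),0,1)[0][0]
        r=cv2.minAreaRect(cn);b=cv2.boxPoints(r);print(st[i],b.round(1).tolist())
        print(pix2w(c,b,0.005 if ce[i][1]>300 else 0.018).round(4).tolist())
crop=cv2.resize(im[170:350,200:430],None,fx=3.4,fy=3.3,interpolation=cv2.INTER_CUBIC)
crop=cv2.convertScaleAbs(crop,alpha=1.5)
cv2.imwrite("pics/crop.png",crop[:,:,::-1])
E
```

```text
[  209   178   198   121 14896] [[208.6999969482422, 278.5], [219.6999969482422, 177.10000610351562], [408.8999938964844, 197.5], [397.8999938964844, 298.8999938964844]]
[[0.5193, 0.2245, 0.018], [0.7404, 0.2102, 0.018], [0.6997, -0.1997, 0.018], [0.4808, -0.1728, 0.018]]
[ 266  309  154   35 3737] [[265.1000061035156, 319.20001220703125], [418.20001220703125, 307.8999938964844], [420.0, 332.70001220703125], [267.0, 344.0]]
[[0.4362, 0.1049, 0.005], [0.4634, -0.2171, 0.005], [0.4118, -0.2199, 0.005], [0.3851, 0.0998, 0.005]]
```

View pics/crop.png

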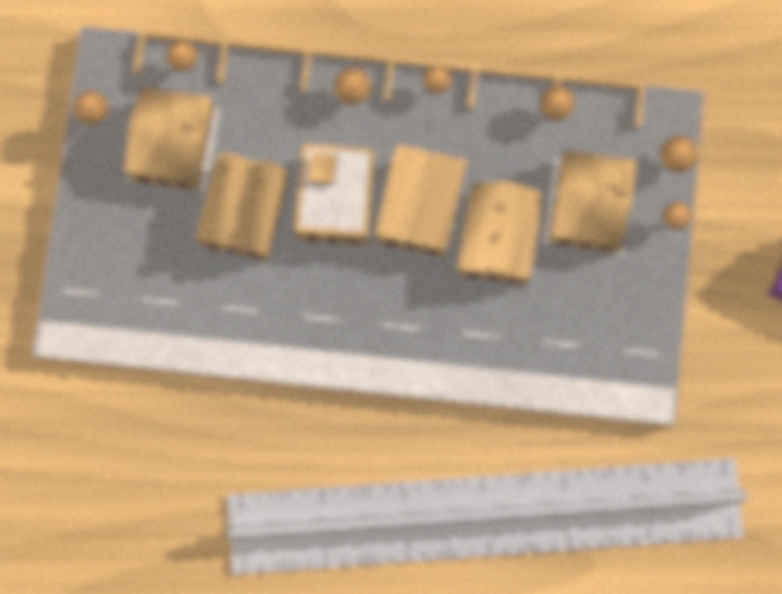

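The enlarged top crop shows the board corners at crop pixels (80,28), (703,92), (673,423) and (35,357). The front eaves of the end houses are at about (125,178)-(195,187) and (552,240)-(625,250). The order of the loose houses from the left is twin, flat, mono, front.

Run:
```python
from h import *
c=dict(np.load("top0.npz"))
f=lambda a:np.array(a,float)/[3.4,3.3]+[200,170]
B=pix2w(c,f([(80,28),(703,92),(674,420-32),(38,322)]),.018);print("board",B.round(4).tolist())
for i,j in((1,0),(2,3)):
    d=B[j]-B[i];print(np.arctan2(-d[0],d[1]),np.linalg.norm(d))
Bf=pix2w(c,f([(703,92),(80,28),(675,388),(40,322),(673,423),(35,357)]),.018);print(Bf.round(4).tolist())
R=pix2w(c,f([(228,495),(735,458),(743,537),(230,574)]),.005);print("ruler",R.round(4).tolist(),R.mean(0))
d=(R[0]+R[3]-R[1]-R[2]);print(np.arctan2(-d[0],d[1]))
fr=pix2w(c,f([(125,178),(195,187),(552,240),(625,250)]),.018+.032);print("end eaves",fr.round(4).tolist())
lf=pix2w(c,f([(198,243),(268,257),(297,236),(369,240),(378,239),(446,252),(459,271),(530,283)]),.05);print("loose",lf.round(4).tolist())
print("mug,tape,glue",pix2w(c,[(135,325),(123,249),(520,320)],.05).round(3).tolist())
```

```text
board [[0.7374, 0.2017, 0.018], [0.6988, -0.1951, 0.018], [0.5046, -0.1738, 0.018], [0.5425, 0.2203, 0.018]]
-0.09694784981818233 0.39869906707734953
-0.09599748253432176 0.39595268106714976
[[0.6988, -0.1951, 0.018], [0.7374, 0.2017, 0.018], [0.5046, -0.1744, 0.018], [0.5425, 0.2191, 0.018], [0.4823, -0.1729, 0.018], [0.52, 0.2212, 0.018]]
ruler [[0.4347, 0.1008, 0.005], [0.4615, -0.2129, 0.005], [0.4116, -0.2168, 0.005], [0.3853, 0.0983, 0.005]] [ 0.42327032 -0.05763299  0.005     ]
0.08434215762117717
end eaves [[0.6304, 0.1655, 0.05], [0.6251, 0.1224, 0.05], [0.5936, -0.0961, 0.05], [0.5878, -0.1406, 0.05]]
loose [[0.5893, 0.1196, 0.05], [0.5808, 0.0768, 0.05], [0.5944, 0.0594, 0.05], [0.5924, 0.0155, 0.05], [0.5931, 0.01, 0.05], [0.5852, -0.0315, 0.05], [0.5733, -0.0394, 0.05], [0.5661, -0.0826, 0.05]]
mug,tape,glue [[0.42, 0.364, 0.05], [0.575, 0.398, 0.05], [0.438, -0.415, 0.05]]
```

Request:
{"name": "apply_moves", "arguments": {"deltas": [[100, 1.6, -3.28, 0, 0, 0, -0.0686], [100, 1.6, -3.28, 0, 0, 0, -0.0686], [100, 1.6, -3.28, 0, 0, 0, -0.0686], [100, 1.6, -3.28, 0, 0, 0, -0.0686], [100, 1.6, -3.28, 0, 0, 0, -0.0686], [100, 1.6, -3.28, 0, 0, 0, -0.0686], [100, 1.6, -3.28, 0, 0, 0, -0.0686], [100, 1.6, -3.28, 0, 0, 0, -0.0686], [100, 1.6, -3.28, 0, 0, 0, -0.0686]]}}

```text
time_s: 1.0
ee_pos: [0.2807, 0.2362, 0.2303]
eef_rot: [-3.142, 0.0, 2.271]
force: [0.0, 0.1, 0.3]
grip_width: 0.0572
grip_force: 0.0
```

Request:
{"name": "apply_moves", "arguments": {"deltas": [[100, 1.6, -3.28, 0, 0, 0, -0.0686], [100, 1.6, -3.28, 0, 0, 0, -0.0686], [100, 1.6, -3.28, 0, 0, 0, -0.0686], [100, 1.6, -3.28, 0, 0, 0, -0.0686], [100, 1.6, -3.28, 0, 0, 0, -0.0686], [100, 1.6, -3.28, 0, 0, 0, -0.0686], [100, 1.6, -3.28, 0, 0, 0, -0.0686], [100, 1.6, -3.28, 0, 0, 0, -0.0686], [100, 1.6, -3.28, 0, 0, 0, -0.0686], [100, 0, 0, 0, 0, 0, 0]]}}

```text
time_s: 2.0
ee_pos: [0.4253, -0.0603, 0.23]
eef_rot: [-3.141, 0.0, 1.651]
force: [0.6, 0.9, 0.2]
grip_width: 0.0573
grip_force: 0.0
```

Request:
{"name": "apply_moves", "arguments": {"deltas": [[100, -0.2, 0.2, -4, 0, 0, 0.004], [100, 0, 0, -4, 0, 0, 0], [100, 0, 0, -4, 0, 0, 0], [100, 0, 0, -3, 0, 0, 0], [100, 0, 0, -2, 0, 0, 0], [100, 0, 0, -1.5, 0, 0, 0], [100, 0, 0, -1.1, 0, 0, 0], [100, 0, 0, 0, 0, 0, 0], [100, 0, 0, 0, 0, 0, 0]], "grip_force": 60}}

```text
time_s: 2.9
ee_pos: [0.4226, -0.0555, 0.0349]
eef_rot: [3.141, 0.0, 1.66]
force: [0.7, 0.0, 0.0]
grip_width: 0.057
grip_force: 0.0
```

Request:
{"name": "apply_moves", "arguments": {"deltas": [[255, 0, 0, 0, 0, 0, 0], [255, 0, 0, 0, 0, 0, 0], [255, 0, 0, 0, 0, 0, 0], [255, 0, 0, 0, 0, 0, 0], [255, 0, 0, 0, 0, 0, 0], [255, 0, 0, 0, 0, 0, 0], [255, 0, 0, 0, 0, 0, 0], [255, 0, 0, 0, 0, 0, 0], [255, 0, 0, 0, 0, 0, 0]]}}

```text
time_s: 3.8
ee_pos: [0.4226, -0.0556, 0.0345]
eef_rot: [3.141, 0.0, 1.66]
force: [3.4, -1.0, 0.2]
grip_width: 0.0076
grip_force: 60.0
```

Request:
{"name": "apply_moves", "arguments": {"deltas": [[255, 0, 0, 1, 0, 0, 0], [255, 0, 0, 1.5, 0, 0, 0], [255, 0, 0, 1.5, 0, 0, 0], [255, 0, 0, 0.5, 0, 0, 0], [255, 0, 0, 0, 0, 0, 0], [255, 0, 0, 0, 0, 0, 0]]}}

```text
time_s: 4.4
ee_pos: [0.4222, -0.0556, 0.0791]
eef_rot: [-3.141, -0.0, 1.66]
force: [0.1, -0.1, -3.8]
grip_width: 0.0077
grip_force: 60.0
```

Request:
{"name": "apply_moves", "arguments": {"deltas": [[255, 0.5, 0.5, 0, 0, 0, -0.01], [255, 1.2, 0.9, 0, 0, 0, -0.03], [255, 1.5, 1.1, 0, 0, 0, -0.03], [255, 1.5, 1.1, 0, 0, 0, -0.03], [255, 1.5, 1.1, 0, 0, 0, -0.03], [255, 1.5, 1.1, 0, 0, 0, -0.03], [255, 1.5, 1.1, 0, 0, 0, -0.03], [255, 1, 0.8, 0, 0, 0, -0.026], [255, 0.4, 0.4, 0, 0, 0, -0.01], [255, 0, 0, 0, 0, 0, 0]]}}

```text
time_s: 5.4
ee_pos: [0.5285, 0.0259, 0.0788]
eef_rot: [-3.141, 0.0, 1.435]
force: [-0.4, -0.8, -3.6]
grip_width: 0.0074
grip_force: 60.0
```

Run:
```python
from h import *
from station import ctrl
o=ctrl.get_obs();print(o["ee_pos"],o["eef_rot"],o["force"],o["moment"])
c=ctrl.camera("side");np.savez("side1.npz",**c);t=ctrl.camera("top");np.savez("top1.npz",**t)
a=cv2.resize(c["img"][185:325,220:400],None,fx=2.2,fy=2.2*1.4,interpolation=2)
b=cv2.resize(t["img"][170:310,205:415],None,fx=1.9,fy=1.9*1.62,interpolation=2)
a=cv2.resize(a,(400,430));b=cv2.resize(b,(400,430))
cv2.imwrite("pics/p1.png",cv2.convertScaleAbs(np.hstack([a,b]),alpha=1.5)[:,:,::-1])
```

```text
[0.52847089 0.02591872 0.0788035 ] [-3.14060772e+00  9.61812126e-05  1.43465603e+00] [-0.4261816  -0.83611619 -3.59128326] [-0.09651574  0.05103252 -0.01985971]
```

View pics/p1.png

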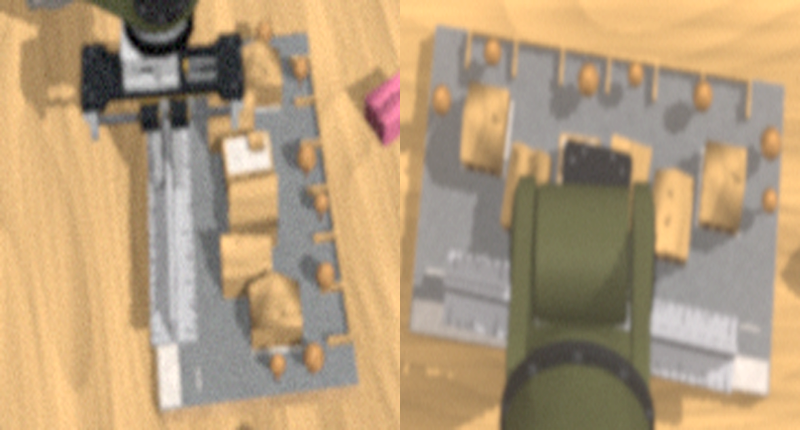

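The picture shows the ruler held level over the street and parallel to the building line, with the fingers well clear of the houses. Next I lower it and start pushing.

Request:
{"name": "apply_moves", "arguments": {"deltas": [[255, 0, 0, -0.7, 0, 0, 0], [255, 0, 0, -0.7, 0, 0, 0], [255, 0, 0, -0.5, 0, 0, 0], [255, 0, 0, -0.3, 0, 0, 0], [255, 0, 0, 0, 0, 0, 0], [255, 0, 0, 0, 0, 0, 0]]}}

```text
time_s: 6.1
ee_pos: [0.5286, 0.0254, 0.0575]
eef_rot: [3.142, -0.0, 1.434]
force: [-0.2, 0.2, -3.8]
grip_width: 0.0075
grip_force: 60.0
```

Request:
{"name": "apply_moves", "arguments": {"deltas": [[255, 0.4, -0.055, 0, 0, 0, 0], [255, 0.4, -0.055, 0, 0, 0, 0], [255, 0.4, -0.055, 0, 0, 0, 0], [255, 0.4, -0.055, 0, 0, 0, 0], [255, 0.3, -0.04, 0, 0, 0, 0], [255, 0.3, -0.04, 0, 0, 0, 0], [255, 0.3, -0.04, 0, 0, 0, 0], [255, 0.2, -0.03, 0, 0, 0, 0], [255, 0, 0, 0, 0, 0, 0]]}}

```text
time_s: 7.0
ee_pos: [0.5557, 0.0216, 0.0574]
eef_rot: [3.142, 0.0, 1.434]
force: [0.2, -0.4, -3.5]
grip_width: 0.0075
grip_force: 60.0
```

Run:
```python
from h import *
from station import ctrl
o=ctrl.get_obs();print(o["ee_pos"],o["eef_rot"],o["force"],o["moment"])
c=ctrl.camera("side")
a=cv2.resize(c["img"][185:325,220:400],(780,600),interpolation=2)
cv2.imwrite("pics/p2.png",cv2.convertScaleAbs(a,alpha=1.5)[:,:,::-1])
```

```text
[0.55566487 0.02163204 0.05740672] [3.14157839e+00 2.00680284e-05 1.43396225e+00] [ 0.17459402 -0.35844874 -3.45036518] [-0.06656743  0.12058978  0.00527032]
```

View pics/p2.png

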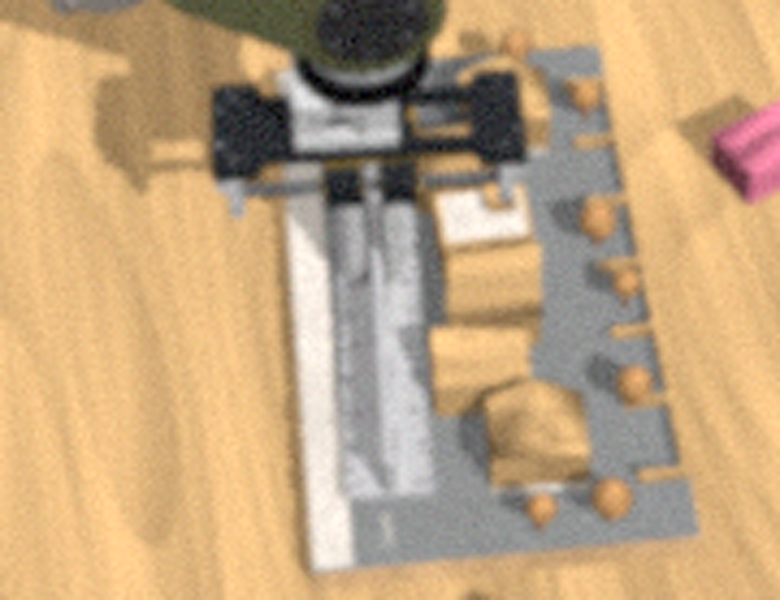

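The ruler edge is just reaching the houses that stick out most, with the fingers still clear of all of them.

Request:
{"name": "apply_moves", "arguments": {"deltas": [[255, 0.2, -0.0275, -0.1, 0, 0, 0], [255, 0.2, -0.0275, 0, 0, 0, 0], [255, 0.2, -0.0275, 0, 0, 0, 0], [255, 0.2, -0.0275, 0, 0, 0, 0], [255, 0, 0, 0, 0, 0, 0]]}}

```text
time_s: 7.55
ee_pos: [0.5638, 0.0205, 0.0564]
eef_rot: [3.141, -0.0, 1.434]
force: [0.6, -0.1, -3.5]
grip_width: 0.0076
grip_force: 60.0
```

```bash
cat > o.py <<'E'
from station import ctrl
import numpy as np
o=ctrl.get_obs();p=o["ee_pos"];y=o["eef_rot"][2]-np.pi/2
print("p",p.round(4),"yaw",round(y,4),"edge s",round(p[0]*np.cos(.137)-p[1]*np.sin(.137)+.025,4),"f",o["force"].round(2),"m",o["moment"].round(3))
E
python3 o.py
```

```text
p [0.5638 0.0205 0.0564] yaw -0.1369 edge s 0.5807 f [ 0.64 -0.13 -3.49] m [-0.038  0.06   0.016]
```

Request:
{"name": "apply_moves", "arguments": {"deltas": [[255, 0.2, -0.0275, 0, 0, 0, 0], [255, 0.2, -0.0275, 0, 0, 0, 0], [255, 0.2, -0.0275, 0, 0, 0, 0], [255, 0.2, -0.0275, 0, 0, 0, 0], [255, 0.1, -0.0137, 0, 0, 0, 0], [255, 0, 0, 0, 0, 0, 0]]}}

```text
time_s: 8.15
ee_pos: [0.5726, 0.0193, 0.0564]
eef_rot: [3.141, -0.0, 1.434]
force: [-0.9, 0.2, -3.7]
grip_width: 0.0076
grip_force: 60.0
```

```bash
python3 o.py
```

```text
p [0.5726 0.0193 0.0564] yaw -0.1368 edge s 0.5896 f [-0.93  0.19 -3.73] m [0.01  0.308 0.029]
```

Request:
{"name": "apply_moves", "arguments": {"deltas": [[255, 0.1, -0.0137, 0, 0, 0, 0], [255, 0.1, -0.0137, 0, 0, 0, 0], [255, 0.1, -0.0137, 0, 0, 0, 0], [255, 0.1, -0.0137, 0, 0, 0, 0], [255, 0.1, -0.0137, 0, 0, 0, 0]]}}

```text
time_s: 8.65
ee_pos: [0.5776, 0.0186, 0.0564]
eef_rot: [-3.142, 0.0, 1.434]
force: [-2.6, 0.2, -2.7]
grip_width: 0.0077
grip_force: 60.0
```

```bash
python3 o.py
```

```text
p [0.5776 0.0186 0.0564] yaw -0.1368 edge s 0.5946 f [-2.64  0.25 -2.72] m [-0.02   0.631 -0.003]
```

Request:
{"name": "apply_moves", "arguments": {"deltas": [[255, 0.05, -0.007, 0, 0, 0, 0], [255, 0.05, -0.007, 0, 0, 0, 0], [255, 0.05, -0.007, 0, 0, 0, 0]]}}

```text
time_s: 8.95
ee_pos: [0.579, 0.0185, 0.0564]
eef_rot: [-3.142, 0.0, 1.434]
force: [-2.3, -0.0, -2.7]
grip_width: 0.0075
grip_force: 60.0
```

```bash
python3 o.py
```

```text
p [0.579  0.0185 0.0564] yaw -0.1368 edge s 0.5961 f [-2.28 -0.02 -2.7 ] m [-0.018  0.569  0.006]
```

Request:
{"name": "apply_moves", "arguments": {"deltas": [[255, 0.05, -0.007, 0, 0, 0, 0], [255, 0.05, -0.007, 0, 0, 0, 0], [255, 0.05, -0.007, 0, 0, 0, 0]]}}

```text
time_s: 9.25
ee_pos: [0.5805, 0.0182, 0.0564]
eef_rot: [-3.142, 0.0, 1.434]
force: [-1.9, -0.0, -2.6]
grip_width: 0.0078
grip_force: 60.0
```

```bash
python3 o.py
```

```text
p [0.5805 0.0182 0.0564] yaw -0.1368 edge s 0.5976 f [-1.9  -0.04 -2.65] m [ 0.054  0.574 -0.067]
```

Request:
{"name": "apply_moves", "arguments": {"deltas": [[255, 0.05, -0.007, 0, 0, 0, 0], [255, 0.05, -0.007, 0, 0, 0, 0]]}}

```text
time_s: 9.45
ee_pos: [0.5815, 0.0181, 0.0564]
eef_rot: [-3.142, 0.0, 1.434]
force: [-2.9, 0.1, -3.3]
grip_width: 0.0074
grip_force: 60.0
```

```bash
python3 o.py
```

```text
p [0.5815 0.0181 0.0564] yaw -0.1368 edge s 0.5986 f [-2.92  0.11 -3.28] m [ 0.04   0.524 -0.01 ]
```

Request:
{"name": "apply_moves", "arguments": {"deltas": [[255, 0.05, -0.007, 0, 0, 0, 0], [255, 0.05, -0.007, 0, 0, 0, 0]]}}

```text
time_s: 9.65
ee_pos: [0.5825, 0.0179, 0.0564]
eef_rot: [-3.142, 0.0, 1.434]
force: [-2.4, 0.0, -3.7]
grip_width: 0.0076
grip_force: 60.0
```

```bash
python3 o.py
```

```text
p [0.5825 0.0179 0.0564] yaw -0.1368 edge s 0.5996 f [-2.36  0.01 -3.74] m [-0.013  0.535 -0.026]
```

Request:
{"name": "apply_moves", "arguments": {"deltas": [[255, 0.05, -0.007, 0, 0, 0, 0], [255, 0, 0, 0, 0, 0, 0]]}}

```text
time_s: 9.85
ee_pos: [0.5831, 0.0179, 0.0564]
eef_rot: [3.141, -0.0, 1.434]
force: [-1.6, 0.1, -3.7]
grip_width: 0.0074
grip_force: 60.0
```

```bash
python3 o.py
```

```text
p [0.5831 0.0179 0.0564] yaw -0.1368 edge s 0.6002 f [-1.6   0.06 -3.73] m [-0.072  0.379  0.041]
```

Request:
{"name": "apply_moves", "arguments": {"deltas": [[255, 0.05, -0.007, 0, 0, 0, 0], [255, 0, 0, 0, 0, 0, 0]]}}

```text
time_s: 10.05
ee_pos: [0.5836, 0.0178, 0.0564]
eef_rot: [3.142, -0.0, 1.434]
force: [-1.7, 0.3, -4.1]
grip_width: 0.0071
grip_force: 60.0
```

```bash
python3 o.py
```

```text
p [0.5836 0.0178 0.0564] yaw -0.1368 edge s 0.6006 f [-1.67  0.29 -4.05] m [-0.032  0.382 -0.001]
```

Request:
{"name": "apply_moves", "arguments": {"deltas": [[255, 0.05, -0.007, 0, 0, 0, 0], [255, 0, 0, 0, 0, 0, 0]]}}

```text
time_s: 10.25
ee_pos: [0.5841, 0.0177, 0.0565]
eef_rot: [3.142, -0.0, 1.434]
force: [-1.9, 0.7, -3.8]
grip_width: 0.0075
grip_force: 60.0
```

```bash
python3 o.py
```

```text
p [0.5841 0.0177 0.0565] yaw -0.1368 edge s 0.6012 f [-1.85  0.69 -3.77] m [-0.009  0.404 -0.003]
```

Request:
{"name": "apply_moves", "arguments": {"deltas": [[255, 0.05, -0.007, 0, 0, 0, 0], [255, 0, 0, 0, 0, 0, 0]]}}

```text
time_s: 10.45
ee_pos: [0.5846, 0.0177, 0.0564]
eef_rot: [3.142, -0.0, 1.434]
force: [-1.7, -0.1, -3.7]
grip_width: 0.0078
grip_force: 60.0
```

```bash
python3 o.py
```

```text
p [0.5846 0.0177 0.0564] yaw -0.1368 edge s 0.6017 f [-1.69 -0.07 -3.71] m [0.04  0.4   0.015]
```

Request:
{"name": "apply_moves", "arguments": {"deltas": [[255, 0.05, -0.007, 0, 0, 0, 0], [255, 0, 0, 0, 0, 0, 0]]}}

```text
time_s: 10.65
ee_pos: [0.5851, 0.0176, 0.0565]
eef_rot: [3.142, -0.0, 1.434]
force: [-1.9, -0.7, -2.9]
grip_width: 0.0075
grip_force: 60.0
```

```bash
python3 o.py
python3 - <<'E'
from h import *
from station import ctrl
t=ctrl.camera("top")["img"][190:260,230:400];s=ctrl.camera("side")["img"][185:315,270:400]
o=np.vstack([cv2.resize(t,(780,300),interpolation=2),cv2.resize(s,(780,300),interpolation=2)])
cv2.imwrite("pics/p3.png",cv2.convertScaleAbs(o,alpha=1.5)[:,:,::-1])
E
```

```text
p [0.5851 0.0176 0.0565] yaw -0.1368 edge s 0.6022 f [-1.92 -0.69 -2.91] m [-0.008  0.428 -0.071]
```

View pics/p3.png

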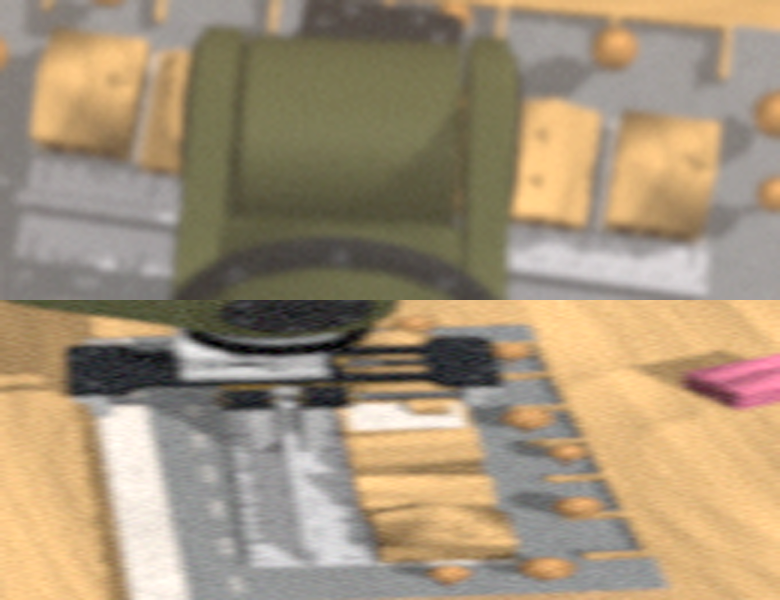

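The picture shows the loose houses almost flush with the ends. The edge is a millimetre or so short of both end houses.

Request:
{"name": "apply_moves", "arguments": {"deltas": [[255, 0.05, -0.007, 0, 0, 0, 0], [255, 0, 0, 0, 0, 0, 0]]}}

```text
time_s: 10.95
ee_pos: [0.5855, 0.0175, 0.0565]
eef_rot: [3.142, -0.0, 1.434]
force: [-1.7, 0.3, -4.4]
grip_width: 0.0074
grip_force: 60.0
```

```bash
python3 o.py
```

```text
p [0.5855 0.0175 0.0565] yaw -0.1368 edge s 0.6027 f [-1.7   0.28 -4.4 ] m [-0.023  0.472  0.009]
```

Request:
{"name": "apply_moves", "arguments": {"deltas": [[255, 0.05, -0.007, 0, 0, 0, 0], [255, 0, 0, 0, 0, 0, 0]]}}

```text
time_s: 11.15
ee_pos: [0.5861, 0.0175, 0.0565]
eef_rot: [3.142, 0.0, 1.434]
force: [-1.7, 0.5, -2.8]
grip_width: 0.0078
grip_force: 60.0
```

```bash
python3 o.py
```

```text
p [0.5861 0.0175 0.0565] yaw -0.1368 edge s 0.6032 f [-1.67  0.47 -2.84] m [ 0.01   0.52  -0.016]
```

Request:
{"name": "apply_moves", "arguments": {"deltas": [[255, 0.05, -0.007, 0, 0, 0, 0], [255, 0, 0, 0, 0, 0, 0]]}}

```text
time_s: 11.35
ee_pos: [0.5866, 0.0174, 0.0564]
eef_rot: [3.142, -0.0, 1.434]
force: [-1.4, -1.2, -2.9]
grip_width: 0.0078
grip_force: 60.0
```

```bash
python3 o.py
```

```text
p [0.5866 0.0174 0.0564] yaw -0.1368 edge s 0.6037 f [-1.36 -1.19 -2.89] m [0.03  0.45  0.004]
```

Request:
{"name": "apply_moves", "arguments": {"deltas": [[255, 0.05, -0.007, 0, 0, 0, 0], [255, 0, 0, 0, 0, 0, 0]]}}

```text
time_s: 11.55
ee_pos: [0.587, 0.0173, 0.0564]
eef_rot: [3.142, 0.0, 1.434]
force: [-2.4, 1.2, -3.1]
grip_width: 0.0074
grip_force: 60.0
```

```bash
python3 o.py
```

```text
p [0.587  0.0173 0.0564] yaw -0.1368 edge s 0.6042 f [-2.43  1.2  -3.06] m [-0.015  0.449 -0.02 ]
```

Request:
{"name": "apply_moves", "arguments": {"deltas": [[255, 0.05, -0.007, 0, 0, 0, 0], [255, 0, 0, 0, 0, 0, 0]]}}

```text
time_s: 11.75
ee_pos: [0.5876, 0.0172, 0.0565]
eef_rot: [3.142, -0.0, 1.434]
force: [-1.9, 0.7, -2.6]
grip_width: 0.0076
grip_force: 60.0
```

```bash
python3 o.py
```

```text
p [0.5876 0.0172 0.0565] yaw -0.1368 edge s 0.6047 f [-1.87  0.69 -2.61] m [ 0.022  0.527 -0.02 ]
```

Request:
{"name": "apply_moves", "arguments": {"deltas": [[255, 0.05, -0.007, 0, 0, 0, 0], [255, 0, 0, 0, 0, 0, 0]]}}

```text
time_s: 11.95
ee_pos: [0.5881, 0.0172, 0.0564]
eef_rot: [3.141, 0.0, 1.434]
force: [-1.9, 0.2, -3.7]
grip_width: 0.0078
grip_force: 60.0
```

```bash
python3 o.py
```

```text
p [0.5881 0.0172 0.0564] yaw -0.1368 edge s 0.6052 f [-1.93  0.21 -3.66] m [0.023 0.596 0.021]
```

Request:
{"name": "apply_moves", "arguments": {"deltas": [[255, 0.04, -0.0055, 0, 0, 0, 0], [255, 0, 0, 0, 0, 0, 0]]}}

```text
time_s: 12.15
ee_pos: [0.5885, 0.0171, 0.0565]
eef_rot: [3.141, -0.0, 1.434]
force: [-3.3, -0.3, -1.8]
grip_width: 0.0072
grip_force: 60.0
```

```bash
python3 o.py
```

```text
p [0.5885 0.0171 0.0565] yaw -0.1368 edge s 0.6056 f [-3.28 -0.28 -1.82] m [ 0.026  0.559 -0.015]
```

Request:
{"name": "apply_moves", "arguments": {"deltas": [[255, 0.04, -0.0055, 0, 0, 0, 0], [255, 0, 0, 0, 0, 0, 0]]}}

```text
time_s: 12.35
ee_pos: [0.5888, 0.0171, 0.0564]
eef_rot: [-3.142, -0.0, 1.434]
force: [-2.3, 0.2, -2.1]
grip_width: 0.0074
grip_force: 60.0
```

```bash
python3 o.py
```

```text
p [0.5888 0.0171 0.0564] yaw -0.1368 edge s 0.606 f [-2.34  0.23 -2.05] m [ 0.037  0.581 -0.04 ]
```

Request:
{"name": "apply_moves", "arguments": {"deltas": [[255, 0.04, -0.0055, 0, 0, 0, 0], [255, 0, 0, 0, 0, 0, 0]]}}

```text
time_s: 12.55
ee_pos: [0.5892, 0.0171, 0.0565]
eef_rot: [-3.142, -0.0, 1.434]
force: [-4.1, 0.6, -1.9]
grip_width: 0.0075
grip_force: 60.0
```

```bash
python3 o.py
```

```text
p [0.5892 0.0171 0.0565] yaw -0.1369 edge s 0.6063 f [-4.13  0.62 -1.94] m [ 0.149  0.732 -0.072]
```

```bash
cat > a.py <<'E'
from station import ctrl
import numpy as np
L=[]
for i in range(5):
    o=ctrl.get_obs();L.append(np.r_[o["force"],o["moment"],o["ee_pos"],o["eef_rot"][2]-np.pi/2]);ctrl.camera("top")
L=np.array(L);m=L.mean(0)
print("f",m[:3].round(2),"m",m[3:6].round(3),"sd",L.std(0)[:6].round(2),"s",round(m[6]*np.cos(.137)-m[7]*np.sin(.137)+.025,5),"z",m[8].round(4),"yaw",m[9].round(4),round(o["time_s"],2))
E
python3 a.py
```

```text
f [-3.4   0.95 -1.93] m [ 0.164  0.724 -0.077] sd [0.64 0.41 0.1  0.02 0.01 0.03] s 0.60633 z 0.0565 yaw -0.1368 12.75
```

Request:
{"name": "apply_moves", "arguments": {"deltas": [[255, 0.03, -0.004, 0, 0, 0, 0], [255, 0, 0, 0, 0, 0, 0]]}}

```text
time_s: 13.0
ee_pos: [0.5895, 0.0171, 0.0565]
eef_rot: [-3.141, -0.0, 1.434]
force: [-4.1, 3.1, -1.9]
grip_width: 0.0074
grip_force: 60.0
```

```bash
python3 a.py
```

```text
f [-4.29  2.72 -1.23] m [ 0.391  0.942 -0.166] sd [0.61 0.71 0.54 0.04 0.02 0.04] s 0.6066 z 0.0565 yaw -0.1368 13.2
```

Run:
```python
from h import *
from station import ctrl
t=np.mean([ctrl.camera("top")["img"].astype(float) for _ in range(4)],0).astype(np.uint8)
s=np.mean([ctrl.camera("side")["img"].astype(float) for _ in range(4)],0).astype(np.uint8)
np.savez("now.npz",t=t,s=s)
o=np.vstack([np.hstack([cv2.resize(t[193:248,228:288],(400,300),interpolation=2),cv2.resize(t[205:260,335:395],(400,300),interpolation=2)]),
 np.hstack([cv2.resize(s[190:240,310:365],(400,300),interpolation=2),cv2.resize(s[255:310,310:370],(400,300),interpolation=2)])])
cv2.imwrite("pics/p4.png",cv2.convertScaleAbs(o,alpha=1.6)[:,:,::-1])
```

```text
(no output)
```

View pics/p4.png

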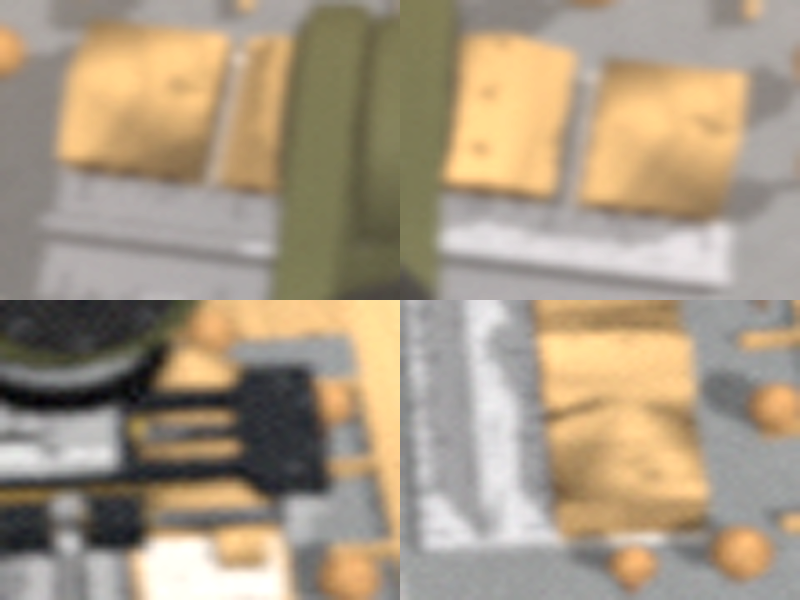

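Both ends look flush in the picture. The moments point to the right end touching first, so I swing the left end forward about that contact.

Request:
{"name": "apply_moves", "arguments": {"deltas": [[255, 0.025, 0.005, 0, 0, 0, -0.002], [255, 0, 0, 0, 0, 0, 0]]}}

```text
time_s: 13.85
ee_pos: [0.5898, 0.0171, 0.0565]
eef_rot: [-3.142, -0.0, 1.432]
force: [-4.4, 2.3, -1.2]
grip_width: 0.0075
grip_force: 60.0
```

```bash
python3 a.py
```

```text
f [-4.15  2.59 -1.3 ] m [ 0.419  0.919 -0.141] sd [0.27 0.32 0.39 0.03 0.03 0.02] s 0.60687 z 0.0564 yaw -0.1388 14.05
```

Request:
{"name": "apply_moves", "arguments": {"deltas": [[255, 0.025, 0.005, 0, 0, 0, -0.002], [255, 0, 0, 0, 0, 0, 0]]}}

```text
time_s: 14.3
ee_pos: [0.5899, 0.0171, 0.0565]
eef_rot: [-3.141, 0.0, 1.43]
force: [-5.1, 1.9, -0.6]
grip_width: 0.0078
grip_force: 60.0
```

```bash
python3 a.py
```

```text
f [-5.12  2.07 -0.39] m [ 0.362  1.083 -0.095] sd [0.25 0.31 0.47 0.03 0.03 0.03] s 0.60702 z 0.0564 yaw -0.1408 14.5
```

Request:
{"name": "apply_moves", "arguments": {"deltas": [[255, 0.025, 0.005, 0.01, 0, 0, -0.002], [255, 0, 0, 0, 0, 0, 0]]}}

```text
time_s: 14.75
ee_pos: [0.5899, 0.0171, 0.0565]
eef_rot: [-3.141, 0.0, 1.428]
force: [-7.2, 2.8, 0.3]
grip_width: 0.0073
grip_force: 60.0
```

```bash
python3 a.py
```

```text
f [-6.33  1.61 -0.18] m [ 0.291  1.342 -0.054] sd [0.47 0.74 0.3  0.02 0.03 0.03] s 0.60706 z 0.0565 yaw -0.1427 14.95
```

Request:
{"name": "apply_moves", "arguments": {"deltas": [[255, 0.025, 0.005, 0.01, 0, 0, -0.001], [255, 0, 0, 0, 0, 0, 0]]}}

```text
time_s: 15.2
ee_pos: [0.5899, 0.0171, 0.0565]
eef_rot: [-3.14, 0.0, 1.427]
force: [-8.0, 1.5, 1.2]
grip_width: 0.0077
grip_force: 60.0
```

```bash
python3 a.py
```

```text
f [-8.38  1.23  0.52] m [ 0.226  1.625 -0.025] sd [0.4  0.55 0.53 0.04 0.01 0.03] s 0.60707 z 0.0565 yaw -0.1436 15.4
```

Request:
{"name": "apply_moves", "arguments": {"deltas": [[255, 0.025, 0.003, 0.005, 0, 0, -0.0005], [255, 0, 0, 0, 0, 0, 0], [255, 0, 0, 0, 0, 0, 0], [255, 0, 0, 0, 0, 0, 0]]}}

```text
time_s: 15.85
ee_pos: [0.59, 0.0171, 0.0565]
eef_rot: [-3.139, 0.001, 1.427]
force: [-9.7, 1.6, 1.7]
grip_width: 0.0071
grip_force: 60.0
```

```bash
python3 a.py
python3 - <<'E'
from h import *
from station import ctrl
t=np.mean([ctrl.camera("top")["img"].astype(float) for _ in range(4)],0).astype(np.uint8)
o=np.hstack([cv2.resize(t[193:248,228:288],(400,400),interpolation=2),cv2.resize(t[205:260,335:395],(400,400),interpolation=2)])
cv2.imwrite("pics/p5.png",cv2.convertScaleAbs(o,alpha=1.6)[:,:,::-1])
E
```

```text
f [-10.03   1.09   1.49] m [ 0.207  1.962 -0.037] sd [0.57 0.44 0.45 0.04 0.02 0.03] s 0.60712 z 0.0565 yaw -0.1441 16.05
```

View pics/p5.png

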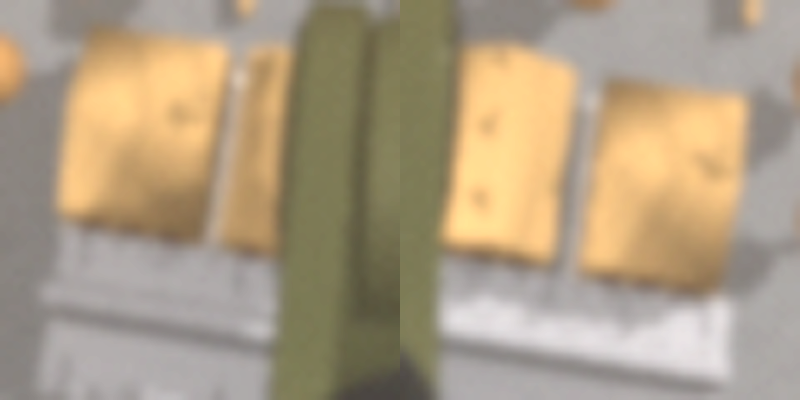

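Reading these numbers, total push is about 10 N. The moment about the middle is near zero, so each end carries roughly 4 N, and it has been held for about 1 s. Now I retract and put the ruler down.

Request:
{"name": "apply_moves", "arguments": {"deltas": [[255, 0, 0, 0, 0, 0, 0], [255, -0.1, 0.014, 0, 0, 0, 0], [255, -0.1, 0.014, 0, 0, 0, 0], [255, -0.2, 0.028, 0, 0, 0, 0], [255, -0.4, 0.055, 0, 0, 0, 0], [255, -0.8, 0.11, 0, 0, 0, 0], [255, -1.2, 0.165, 0, 0, 0, 0], [255, -1.2, 0.165, 0.3, 0, 0, 0], [255, -1.2, 0.165, 0.8, 0, 0, 0], [255, -1.2, 0.165, 0.8, 0, 0, 0]]}}

```text
time_s: 17.3
ee_pos: [0.5257, 0.0261, 0.0759]
eef_rot: [-3.141, 0.0, 1.427]
force: [-0.1, 0.0, -3.2]
grip_width: 0.0075
grip_force: 60.0
```

Request:
{"name": "apply_moves", "arguments": {"deltas": [[255, -1.5, 0.2, 0, 0, 0, 0], [255, -1.5, 0.2, 0, 0, 0, 0], [255, -1.5, 0.2, 0, 0, 0, 0], [255, -1.5, 0.2, 0, 0, 0, 0], [255, -1.5, 0.2, 0, 0, 0, 0], [255, -1.2, 0.1, 0, 0, 0, 0], [255, -0.8, 0, 0, 0, 0, 0], [255, 0, 0, 0, 0, 0, 0]]}}

```text
time_s: 18.1
ee_pos: [0.431, 0.0371, 0.0758]
eef_rot: [3.141, 0.0, 1.427]
force: [0.7, 0.2, -3.1]
grip_width: 0.0077
grip_force: 60.0
```

```bash
python3 o.py
python3 - <<'E'
from h import *
from station import ctrl
t=ctrl.camera("top")["img"];s=ctrl.camera("side")["img"]
o=np.hstack([cv2.resize(t[170:340,200:420],(400,420),interpolation=2),cv2.resize(s[180:330,220:400],(400,420),interpolation=2)])
cv2.imwrite("pics/p6.png",cv2.convertScaleAbs(o,alpha=1.6)[:,:,::-1])
E
```

```text
p [0.431  0.0371 0.0758] yaw -0.1442 edge s 0.4469 f [ 0.67  0.22 -3.08] m [-0.012  0.035  0.02 ]
```

View pics/p6.png

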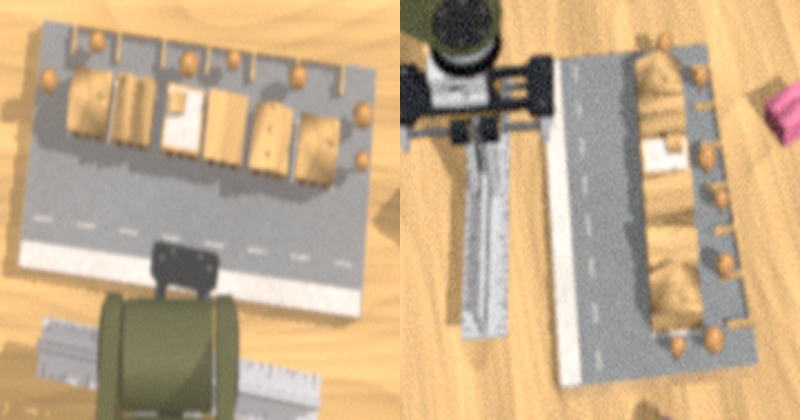

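All six houses stand in one line, upright and on their plots, and the ruler is clear of the board. Next I put it down.

Request:
{"name": "apply_moves", "arguments": {"deltas": [[255, 0, 0, -1, 0, 0, 0], [255, 0, 0, -1.2, 0, 0, 0], [255, 0, 0, -1, 0, 0, 0], [255, 0, 0, -0.6, 0, 0, 0], [255, 0, 0, -0.2, 0, 0, 0], [255, 0, 0, -0.05, 0, 0, 0], [255, 0, 0, 0, 0, 0, 0]]}}

```text
time_s: 18.9
ee_pos: [0.4319, 0.037, 0.0353]
eef_rot: [3.141, -0.0, 1.427]
force: [0.5, -0.3, -2.9]
grip_width: 0.0073
grip_force: 60.0
```

Request:
{"name": "apply_moves", "arguments": {"deltas": [[255, 0, 0, -0.05, 0, 0, 0], [255, 0, 0, -0.03, 0, 0, 0], [255, 0, 0, 0, 0, 0, 0]]}}

```text
time_s: 19.2
ee_pos: [0.4318, 0.037, 0.0345]
eef_rot: [3.141, -0.0, 1.427]
force: [1.1, -0.1, -2.5]
grip_width: 0.0074
grip_force: 60.0
```

Essentially on the table. Open partly (about 57 mm), then rise.

Request:
{"name": "apply_moves", "arguments": {"deltas": [[255, 0, 0, -0.03, 0, 0, 0], [255, 0, 0, 0, 0, 0, 0], [200, 0, 0, 0, 0, 0, 0], [150, 0, 0, 0, 0, 0, 0], [110, 0, 0, 0, 0, 0, 0], [110, 0, 0, 0, 0, 0, 0], [110, 0, 0, 0, 0, 0, 0], [110, 0, 0, 0, 0, 0, 0]]}}

```text
time_s: 20.0
ee_pos: [0.4317, 0.037, 0.0341]
eef_rot: [-3.142, -0.0, 1.426]
force: [0.4, 0.3, -0.5]
grip_width: 0.0517
grip_force: 0.0
```

Request:
{"name": "apply_moves", "arguments": {"deltas": [[110, 0, 0, 0.5, 0, 0, 0], [110, 0, 0, 1.5, 0, 0, 0], [110, 0, 0, 3, 0, 0, 0], [110, 0, 0, 4, 0, 0, 0], [110, 0, 0, 4, 0, 0, 0], [110, 0, 0, 4, 0, 0, 0], [110, -3, 0, 0, 0, 0, 0], [110, -3, 0, 0, 0, 0, 0], [110, -3, 0, 0, 0, 0, 0], [110, 0, 0, 0, 0, 0, 0]]}}

```text
time_s: 21.0
ee_pos: [0.3396, 0.0371, 0.2045]
eef_rot: [3.141, -0.0, 1.427]
force: [-0.4, 0.4, 0.3]
grip_width: 0.0536
grip_force: 0.0
```

```bash
python3 o.py
python3 - <<'E'
from h import *
from station import ctrl
t=ctrl.camera("top")["img"];s=ctrl.camera("side")["img"]
o=np.hstack([cv2.resize(t[160:380,90:540],(450,420),interpolation=2),cv2.resize(s[140:340,200:400],(350,420),interpolation=2)])
cv2.imwrite("pics/p7.png",cv2.convertScaleAbs(o,alpha=1.6)[:,:,::-1])
E
```

```text
p [0.3396 0.0371 0.2045] yaw -0.1441 edge s 0.3564 f [-0.36  0.42  0.33] m [-0.103  0.034  0.024]
```

View pics/p7.png

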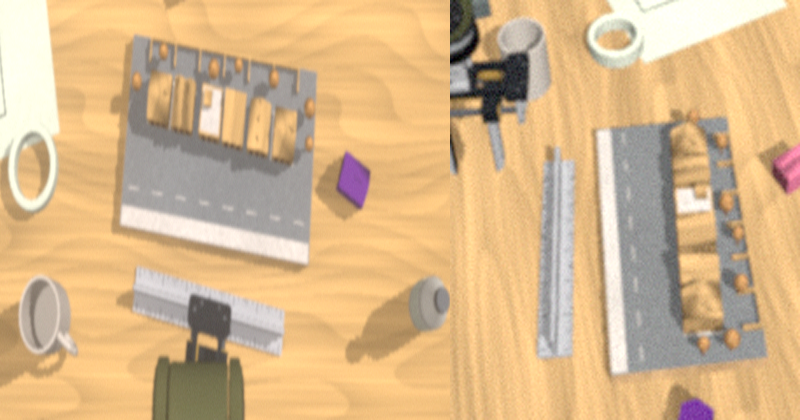

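The ruler lies flat and clear of the board, the houses are in line, and the mug, tape and glue haven't moved.

```bash
python3 -c "
from station import ctrl
print(ctrl.hand_in())"
```

```text
the job is handed in; nothing more can be done
None
```

I handed the job in at about 21 s: the ruler bore on both glued end houses at an estimated 4 N each, the four loose houses look in line with them, and the ruler is back flat on the table clear of the model; no verdict came back.

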